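Level the ballast weights and snap the parts case shut

ROBOT

A 6-joint arm with a two-finger parallel gripper is mounted at the origin on the work surface. World frame = base frame: x ahead of the robot, y to its left, z up, the work surface at z = 0. Lengths are in mm, angles in rad, forces in N, time in s.
With the tool pointing down it reaches from about 350 to 775 mm from the base axis. Payload 7.3 kg.
Tool frame: the origin (TCP) lies at the very end of the fingers, on their centre line; the grasp point (between the pads) lies 19 mm behind it; z points along the fingers, y is the line along which they close (so a half turn about z gives the same grasp; the last joint's range is limited). The gripper opens to 92 mm and grips with 3 to 60 N. Pads are 19 mm wide; open, the fingers measure 130 mm over their backs; the gripper's body (75 mm by 190 mm) begins 47 mm behind the grasp point.
Start: joints at [0.995, 0.342, 1.524, -0, 1.275, -0.146], TCP at [218.75, 477.277, 226.741] pointing down, gripper open.
Joint ranges: [-2.53, 2.53], [-0.77, 2.02], [0.04, 2.7], [-1, 4.14], [0.28, 2.66], [-3.11, 3.11]. Speed limits (rad/s): [2.57, 2.57, 3.14, 3.14, 3.14, 3.14].

INTERFACE

Orientations are given as [roll, pitch, yaw] about the fixed x, y, z axes, in that order (R = Rz(yaw) Ry(pitch) Rx(roll)).
In Python, from plant import get_obs, optics, ticket, finder gives the robot as it stands.
- The arm moves only by the tool send_rows, never from a script. Its arguments are lists of equal length, an entry for each row: "offset": the shift along the tool's x, y, z scaled (see below), a list of three; "delta_rot": the turn, a rotation vector about the tool's x, y, z scaled (see below), a list of three. In form: {"offset": [[dx, dy, dz], ...], "delta_rot": [[rx, ry, rz], ...]}. A call has 1 to 8 rows; each row is the pose to reach, as a shift and turn from the pose commanded when the call began, along the tool's axes at that moment, turning the shorter way round; what a row does not reach only later rows make up. The controller multiplies each number of a shift by 120 mm and each number of a turn by 360 degrees. A row lasts 1/8 s, in which the tool goes at most 62.5 mm and 10.7 degrees, less where a joint would pass 70% of its speed; a pose out of reach is approached as far as the arm can. A call with a number of a shift or a turn outside -1 to 1 is refused whole. A call with a gripper value outside its range is refused whole. "grip" is the opening, from 0 (shut) to 1 (fully open), set as the call begins (left out, the last holds). The fingers move at their own pace and stop on an object; the grip force is fixed at half the most. Time passes only in rows, so rows that repeat a pose let the fingers close. It gives the time, the measured TCP pose, the force, the opening and the grip force at its end, in the units of the state.
- get_obs(): the state, without advancing time (a new reading comes with each control period).
- optics.capture(name): name is "scene" or "top" or "wrist"; returns the picture (400x640x3 uint8, red, green, blue); there is no depth.
- optics.get_calibration(name): a dict with "fx", "fy", "cx", "cy" (pixels), "world_from_camera" (4x4, takes a point from camera to world coordinates). Camera axes: x right, y down, z forward; pixel columns grow to the right and rows downward; lengths in mm; the calibration is good to about 2 mm. A picture is of the moment at which its call begins: read the wrist's pose just before it. get_calibration takes no time and is no camera call; for the wrist camera it gives the pose at the moment of the call.
- ticket.close_job(): hands the job in; it is judged then, once.
Trained networks look in the newest picture that a camera, given by its name, has taken for a name from the list of things; names that differ only in an ending like _2 or _b are one class to them, and where a whole thing is asked for, a point or a joint stands for the part that bears it (a point fixed in the world has none). Each returns a list of dicts, best first, with "confidence" (0 to 1); they miss things now and then, are a little off and sometimes report something else, mostly with a low value. They report only what shows in the picture. A call takes as long as a camera call. They do not tell look-alikes from the thing itself.
- finder.boxes_of(target, camera): "box" ([left, top, right, bottom] in pixels, round what is visible of it).
- finder.silhouettes(target, camera): "region" (400x640 bool, what is visible of it) and "box" ([left, top, right, bottom] in pixels, round what is visible of it).
- finder.pinpoint(target, camera): "uv" ([column, row] in pixels: a listed point, or the origin of a listed thing).
The state is a dict: "time": time; "joint_positions": joint angles; "dq": joint speeds; "tau": joint torques, N m; "tool_pos": TCP position; "tcp_rot": TCP orientation; "contact_force": force on the tool from outside, world axes, zero at the start; "moment": the same for the moment, N m; "grip_width": finger opening in mm; "finger_force": force on a finger pad.
Only numpy, scipy, OpenCV 4.12 (cv2) and the standard library are available. Lean on these libraries where they do the work, as an engineer would, in place of code of your own. Each camera call takes 0.05 s, during which the arm holds its last target. There are 200 camera calls.

TASK

The steel weights in the parts case are heaped too high for its lid. Spread them out inside the case into a single layer, then lower the lid gently without letting it slam, and press its front edge until the catch snaps and the lid is fully shut, never pushing on the case or lid harder than 35 N. Leave everything else on the bench where it is.

Things in the scene. Friction and masses are not known exactly. Their poses are not given: they have to be found in the camera images.
- case: fixed grey plastic parts case, 130 (x) x 240 (y) x 36 mm high, walls and floor 4 mm (inside 122 x 232 x 32 mm deep). Origin: centre of its underside, on the mat. Its -x side is the front, its lid is hinged along the rim of the +x side. A steel spring catch 44 mm wide sits on the middle of the front wall's outside
- lid (a joint): hinge angle of the lid, rad: 0 fully shut, 1.57 upright, up to 2.3 leaning back away from the front. The hinge is stiff, so the lid stays where it is left. Coming down, the lid's front tongue rides onto the catch at about 0.06 rad and stops; a push of about 9 to 12 N down on its front edge snaps it past the catch to 0, where it stays
- lid_hinge (a point): middle of the hinge line, 36 mm above the mat, at the lid's underside; turns with the lid (about +y to open). Lid shut: axes as the case's. In these axes the lid is a plate x = 0 to -145 mm, y = -120 to 120 mm, z = 0 (inner face) to 6 mm (outer face); a tongue 60 mm wide stands 19 mm out of the inner face at the front edge (x = -140 to -145 mm)
- lid_edge (a point): on the lid's outer face, 10 mm in from the middle of its front edge: where to press it shut (135 mm from the hinge line). Axes as lid_hinge
- weight1_center (a point): one of six like dark steel ballast weights, a block 24 x 24 x 20 mm high with rounded edges, in the case (at the start heaped in the case, four below and two on top); this point is its centre, z is its 20 mm axis
- weight2_center (a point): one of six like dark steel ballast weights, a block 24 x 24 x 20 mm high with rounded edges, in the case; this point is its centre, z is its 20 mm axis
- weight3_center (a point): one of six like dark steel ballast weights, a block 24 x 24 x 20 mm high with rounded edges, in the case; this point is its centre, z is its 20 mm axis
- weight4_center (a point): one of six like dark steel ballast weights, a block 24 x 24 x 20 mm high with rounded edges, in the case; this point is its centre, z is its 20 mm axis
- weight5_center (a point): one of six like dark steel ballast weights, a block 24 x 24 x 20 mm high with rounded edges, in the case; this point is its centre, z is its 20 mm axis
- weight6_center (a point): one of six like dark steel ballast weights, a block 24 x 24 x 20 mm high with rounded edges, in the case; this point is its centre, z is its 20 mm axis
- bogie_a: loose black moulded bogie frame, 95 x 68 x 18 mm, lying left of the case; origin under its centre
- bogie_b: another such bogie frame beyond the case; origin under its centre
- paint_jar: small capped paint jar, 38 mm across, 48 mm high, right of the case; origin under its centre
- coupler_plate: loose black moulded plate 50 x 75 x 12 mm with a tongue 53 mm long (from its centre) to its -x, in front of the case; origin under its centre
- screwdriver: screwdriver 160 mm long, 26 mm thick, lying on the left of the mat; origin under its middle
- glue_bottle: capped white bottle, 40 mm across, 100 mm high, standing on the right of the mat; origin under its centre
Things that resemble listed ones, but are neither listed nor needed, are in the scene too. What is shaped like the screwdriver but yellow is not meant.

How it is judged:
By the outcome, as a careful person would: the job done as asked, in the order asked, and still so for the second after the job is handed in, with the robot touching nothing.
It also fails if it takes over 67 s, if anything falls off the work surface, if the arm or the gripper's body presses on something with over 40 N, if the wrist force passes 120 N, or if a joint passes its speed limit or range.

## Working session

There is one attempt and no reset: what is moved stays moved. The work goes in short steps, Python scripts to look and compute and a tool call to move; the robot and the scene stay as the last step left them, time stands still between calls to the robot, and variables do not carry over. Pictures are saved under pics/ and viewed, at most 10 in all, crops included, and the job is handed in when it is done.

Besides the shell and the picture viewer there is one more tool, called after "Call:" by a JSON object that holds its "api" and its "payload", one argument or row to a line. send_rows: Moves the arm, as the interface text tells. Its arguments: {"type":"object","properties":{"offset":{"type":"array"},"delta_rot":{"type":"array"},"grip":{"type":"number"}},"required":["offset","delta_rot"]}

```bash
mkdir -p pics; ls; python3 - <<'E'
from plant import get_obs, optics, finder
import cv2,numpy as np
o=get_obs();print({k:np.round(v,3).tolist() for k,v in o.items()})
for c in ['scene','top']:
    im=optics.capture(c);cv2.imwrite(f'pics/{c}0.png',im[:,:,::-1])
    k=optics.get_calibration(c);print(c,k['fx'],k['fy'],k['cx'],k['cy'],np.round(k['world_from_camera'],3).tolist())
    for t in ['weight1_center','lid_hinge','lid_edge','case','paint_jar','glue_bottle']:
        print(t,[(np.round(d['uv'],1).tolist(),round(d['confidence'],2)) for d in finder.pinpoint(t,c)])
E
```

```text
pics
{'time': 0.0, 'joint_positions': [0.995, 0.343, 1.525, -0.0, 1.275, -0.146], 'dq': [0.0, -0.0, 0.0, -0.001, 0.001, -0.0], 'tau': [0.0, -43.126, -24.421, 0.072, 0.056, -0.0], 'tool_pos': [218.522, 476.898, 226.052], 'tcp_rot': [-3.14, -0.0, 2.712], 'contact_force': [0.237, 0.112, 0.196], 'moment': [0.002, -0.016, -0.014], 'finger_force': 0.0, 'grip_width': 91.834}
scene 478.16962600251077 478.16962600251077 319.42626284055103 196.02940277053398 [[-0.847, 0.435, -0.305, 1054.868], [0.531, 0.693, -0.488, 768.729], [-0.001, -0.576, -0.818, 1337.476], [0.0, 0.0, 0.0, 1.0]]
weight1_center []
lid_hinge [([321.9, 215.4], 0.92)]
lid_edge [([303.7, 206.0], 0.82), ([370.9, 253.3], 0.64)]
case [([338.0, 213.1], 0.97), ([367.9, 190.9], 0.67), ([350.6, 207.1], 0.45)]
paint_jar [([301.5, 205.6], 0.57), ([311.4, 179.9], 0.43), ([415.7, 302.9], 0.41)]
glue_bottle [([268.8, 115.4], 0.63)]
top 507.35726104075474 507.35726104075474 323.0654228445478 199.7856442031672 [[-0.017, -0.991, 0.133, 398.79], [-1.0, 0.016, -0.012, 8.098], [0.01, -0.134, -0.991, 1423.574], [0.0, 0.0, 0.0, 1.0]]
weight1_center [([304.5, 229.6], 0.39)]
lid_hinge [([300.0, 194.3], 0.77)]
lid_edge [([299.8, 157.8], 0.71)]
case [([301.4, 220.3], 0.83), ([291.4, 221.9], 0.38)]
paint_jar [([361.0, 216.2], 0.49)]
glue_bottle [([481.1, 226.2], 0.62)]
```

View pics/scene0.png

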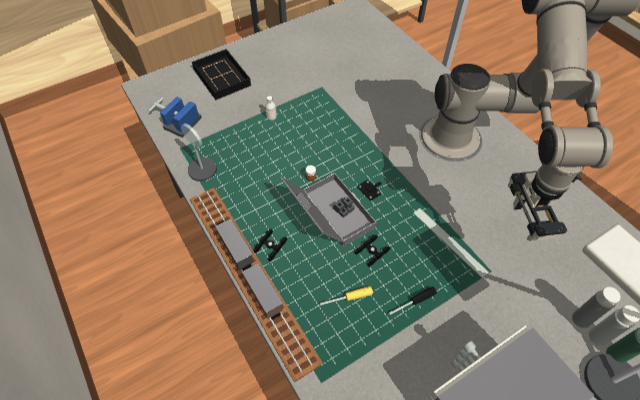

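View pics/top0.png

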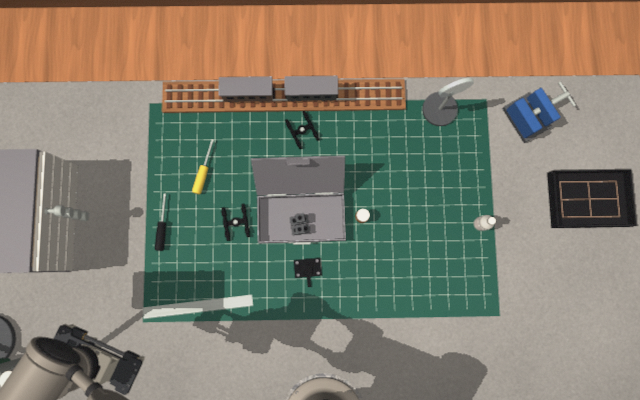

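The case (top image about 301,220) has its lid leaning back (298,175), and the heap of weights is at (299,224). The jar is at (363,215), bogies at (236,222) and (302,130), and the coupler plate at (308,268). The look-alikes (yellow screwdriver at 203,180, wagons, tray) are away from the case.

```bash
cat > h.py <<'E'
import numpy as np, cv2
from scipy.spatial.transform import Rotation as R
from plant import get_obs, optics, finder
def ray(c,uv,k=None):
    k=k or optics.get_calibration(c);T=np.array(k['world_from_camera'])
    d=T[:3,:3]@np.array([(uv[0]-k['cx'])/k['fx'],(uv[1]-k['cy'])/k['fy'],1]);return T[:3,3],d/np.linalg.norm(d)
def atz(c,uv,z,k=None):
    p,d=ray(c,uv,k);return p+d*(z-p[2])/d[2]
def tri(rays):
    A=sum(np.eye(3)-np.outer(d,d) for p,d in rays);b=sum((np.eye(3)-np.outer(d,d))@p for p,d in rays)
    x=np.linalg.solve(A,b);return x,[round(float(np.linalg.norm(np.cross(x-p,d))),1) for p,d in rays]
def proj(c,P,k=None):
    k=k or optics.get_calibration(c);q=np.linalg.inv(np.array(k['world_from_camera']))@np.append(P,1);return np.array([k['fx']*q[0]/q[2]+k['cx'],k['fy']*q[1]/q[2]+k['cy']])
def pose():
    o=get_obs();return np.array(o['tool_pos']),R.from_euler('xyz',o['tcp_rot'])
def rel(P,yaw=None,rot=None,cur=None):
    """offset (scaled) and rotvec (scaled) from current pose to target P, tool down with yaw"""
    p,r=cur or pose()
    t=rot if rot is not None else (R.from_euler('xyz',[np.pi,0,yaw]) if yaw is not None else r)
    return (r.inv().apply(np.array(P)-p)/120).round(3).tolist(),((r.inv()*t).as_rotvec()/(2*np.pi)).round(4).tolist()
E
python3 - <<'E'
from h import *
print('hinge',tri([ray('scene',(321.9,215.4)),ray('top',(300,194.3))]))
print('hinge top z36',atz('top',(300,194.3),36),'case z0',atz('top',(301.4,220.3),0), atz('scene',(338,213.1),0))
print('edge',tri([ray('scene',(303.7,206)),ray('top',(299.8,157.8))]))
for n,uv in dict(jar=(363,215),glue=(487,222),bogA=(236,222),bogB=(302,130),coup=(308,268)).items(): print(n,atz('top',uv,15))
im=optics.capture('top');cv2.imwrite('pics/topc.png',cv2.resize(im[140:290,220:380,::-1],None,fx=4.5,fy=4,interpolation=2))
p,r=pose();k=optics.get_calibration('wrist');T=np.array(k['world_from_camera'])
print('cam in tool',r.inv().apply(T[:3,3]-p),(r.inv()*R.from_matrix(T[:3,:3])).as_matrix().round(3),k['fx'])
E
```

```text
hinge (array([601.83905969,  56.07226195,  28.56304054]), [1.5, 1.5])
hinge top z36 [601.94004111  54.82686004  36.        ] case z0 [533.19653648  52.90578512   0.        ] [540.4420076   62.46034325   0.        ]
edge (array([674.75754103,  55.98470281, 143.40418671]), [8.2, 8.2])
jar [ 543.87358006 -119.66162918   15.        ]
glue [ 518.69697899 -465.81324464   15.        ]
bogA [529.95332265 234.2370263   15.        ]
bogB [790.31579344  47.81155865  15.        ]
coup [399.80942947  35.76939444  15.        ]
cam in tool [  75.1374351    -0.17097322 -157.75916016] [[ 0.001 -0.96  -0.278]
 [ 1.     0.     0.002]
 [-0.002 -0.278  0.96 ]] 285.7922253551524
```

View pics/topc.png

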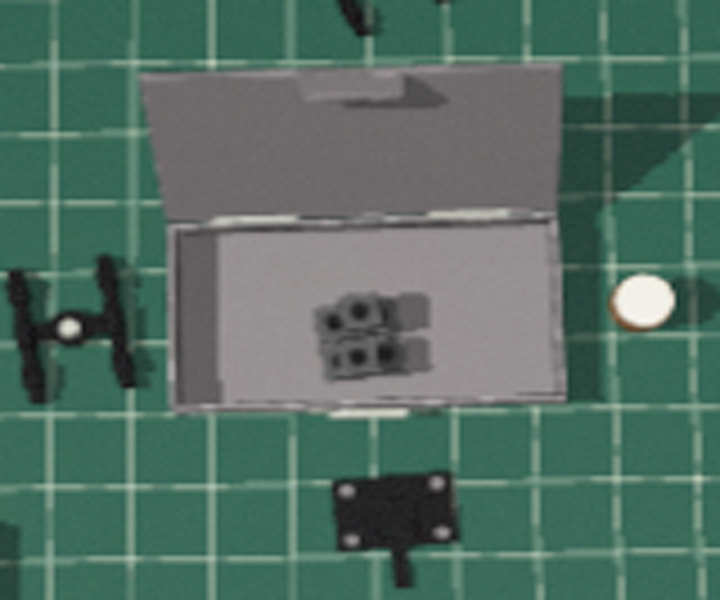

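Call:
{"api": "send_rows", "payload": {
  "offset": [
    [-0.5,-0.26,0],
    [-0.96,-0.52,0],
    [-0.96,-0.52,0]
  ],
  "delta_rot": [
    [0,0,0],
    [0,0,0],
    [0,0,0]
  ]
}}

```text
time: 1.12
tool_pos: [299.3, 370.0, 226.9]
tcp_rot: [-3.141, 0.001, 2.707]
contact_force: [-0.3, -0.5, 0.1]
grip_width: 91.9
finger_force: 0.0
```

Call:
{"api": "send_rows", "payload": {
  "offset": [
    [-0.5,-0.26,0],
    [-0.96,-0.52,0],
    [-0.96,-0.52,0]
  ],
  "delta_rot": [
    [0,0,0],
    [0,0,0],
    [0,0,0]
  ]
}}

```text
time: 1.5
tool_pos: [377.9, 265.8, 226.8]
tcp_rot: [3.141, 0.001, 2.707]
contact_force: [-0.2, 1.0, -0.5]
grip_width: 91.9
finger_force: 0.0
```

Call:
{"api": "send_rows", "payload": {
  "offset": [
    [-0.5,-0.26,0],
    [-0.96,-0.52,0],
    [-0.96,-0.52,0]
  ],
  "delta_rot": [
    [0,0,0],
    [0,0,0],
    [0,0,0]
  ]
}}

```text
time: 1.88
tool_pos: [456.5, 161.7, 226.6]
tcp_rot: [3.141, 0.0, 2.708]
contact_force: [-0.6, 0.7, -0.0]
grip_width: 92.0
finger_force: 0.0
```

Call:
{"api": "send_rows", "payload": {
  "offset": [
    [-0.5,-0.26,0.1],
    [-0.94,-0.52,0.38],
    [-0.94,-0.52,0.38],
    [-0.94,-0.52,0.38]
  ],
  "delta_rot": [
    [0,0,-0.023],
    [0,0,-0.046],
    [0,0,-0.068],
    [0,0,-0.068]
  ]
}}

```text
time: 2.38
tool_pos: [531.1, 60.6, 180.3]
tcp_rot: [3.141, -0.002, 3.138]
contact_force: [-0.1, 0.9, 0.5]
grip_width: 92.0
finger_force: 0.0
```

```bash
python3 - <<'E'
from h import *
o=get_obs();print(o['time'],o['tool_pos'],o['tcp_rot'],o['contact_force'])
im=optics.capture('wrist');cv2.imwrite('pics/w1.png',im[:,:,::-1])
k=optics.get_calibration('wrist')
for t,z in [('weight1_center',14),('case',0),('lid_hinge',36),('lid_edge',143)]:
    for d in finder.pinpoint(t,'wrist'): print(t,np.round(d['uv'],1),round(d['confidence'],2),atz('wrist',d['uv'],z,k).round(1))
E
```

```text
2.375 [531.07605536  60.58858272 180.30171935] [ 3.14070559e+00 -1.91234332e-03  3.13773840e+00] [-0.13918619  0.89110611  0.51280284]
weight1_center [314.6 193.8] 0.7 [538.6  48.1  14. ]
weight1_center [307.5 168.3] 0.51 [508.5  40.5  14. ]
lid_hinge [321.9 196.8] 0.74 [536.4  57.   36. ]
lid_hinge [322.5 252.2] 0.57 [602.9  57.1  36. ]
```

View pics/w1.png

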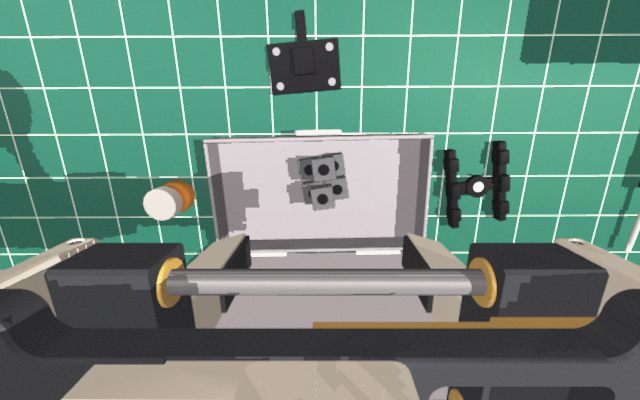

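The wrist view shows the case from (206,140) to (430,250) and the heap at (300-348,155-208). The jar is at (168,200) and bogie_a at (478,185). I'll zoom in and fit the case rim.

```bash
python3 - <<'E'
from h import *
im=cv2.imread('pics/w1.png');cv2.imwrite('pics/w1c.png',cv2.resize(im[120:270,195:445],None,fx=3.2,fy=3.2,interpolation=cv2.INTER_CUBIC))
k=optics.get_calibration('wrist')
# project nominal rim for a case at c,yaw
for uv in [(206,140),(433,135),(320,131)]: print(uv,atz('wrist',uv,36,k).round(1))
t0=im[150:215,290:355]
for t in ['weight1_center']:
    for d in finder.silhouettes(t,'wrist'): print(np.round(d['box'],1),round(d['confidence'],2))
for d in finder.silhouettes('case','wrist'): print('case',np.round(d['box'],1),round(d['confidence'],2))
E
```

```text
(206, 140) [475.9 -63.4  36. ]
(433, 135) [471.2 172.   36. ]
(320, 131) [467.   55.1  36. ]
[296.2 159.2 315.3 180.9] 0.66
case [201.3 130.2 452.9 397.3] 0.98
case [144.1 178.1 197.1 219.9] 0.69
```

View pics/w1c.png

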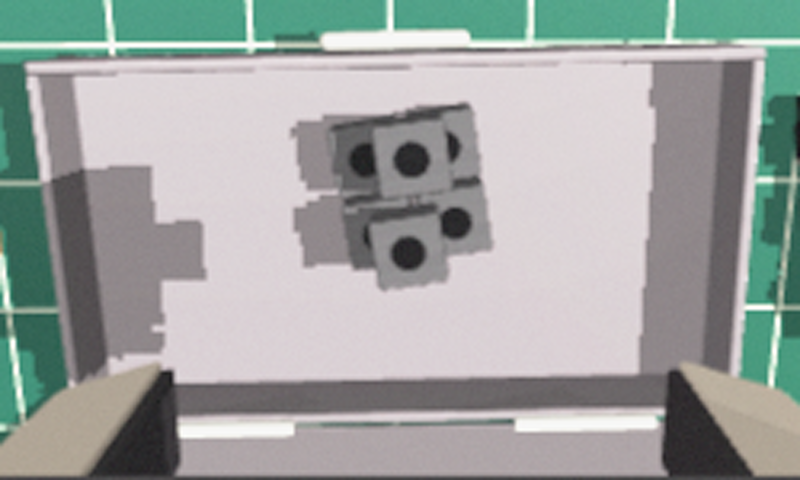

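The heap: two top weights with dimples at wrist pixels A (323.4,169.7) and B (322.2,198.8), and four below at (308,170), (337,165), (337,189) and about (310,193). Next I triangulate these against the top camera and fit the case.

```bash
python3 - <<'E'
from h import *
k=optics.get_calibration('wrist')
W=dict(A=(323.4,169.7),B=(322.2,198.75)); Tp=dict(A=(299.3,229.25),B=(300,217.5))
for n in 'AB': print(n,atz('wrist',W[n],44,k).round(1),atz('top',Tp[n],44).round(1),tri([ray('wrist',W[n],k),ray('top',Tp[n])]))
for n,uv in dict(C=(308.1,170),D=(337.2,165.3),E=(337.2,189.4)).items(): print(n,atz('wrist',uv,24,k).round(1))
for n,uv in dict(FL=(28,62),FR=(763,50),backL=(180,425),backR=(650,418),catch0=(322,40),catch1=(470,38),floorBL=(190,383),floorBR=(640,376)).items():
    uv=(uv[0]/3.2+195,uv[1]/3.2+120); print(n,atz('wrist',uv,4 if 'floor' in n else 36,k).round(1))
# top cam rim corners
for n,uv in dict(BL=(165,225),BR=(556,214),FL=(175,410),FR=(566,401)).items(): print('top',n,atz('top',(uv[0]/4.5+220,uv[1]/4+140),36).round(1))
E
```

```text
A [505.9  58.   44. ] [504.7  57.5  44. ] (array([504.24597111,  57.61534195,  52.36124352]), [0.5, 0.5])
B [537.2  56.5  44. ] [536.8  55.3  44. ] (array([536.90669044,  55.8922364 ,  44.46622612]), [0.7, 0.7])
C [509.5  40.8  24. ]
D [504.4  73.1  24. ]
E [531.8  73.3  24. ]
FL [475.3 -66.1  36. ]
FR [471.9 171.9  36. ]
backL [604.5 -26.5  36. ]
backR [602.1 144.4  36. ]
catch0 [468.5  29.4  36. ]
catch1 [468.   77.1  36. ]
floorBL [602.  -30.4   4. ]
floorBR [599.3 148.    4. ]
top BL [598.4 174.4  36. ]
top BR [602.3 -65.6  36. ]
top FL [470.9 168.3  36. ]
top FR [473.2 -68.8  36. ]
```

Call:
{"api": "send_rows", "payload": {
  "offset": [
    [0.212,-0.022,0.35],
    [0.212,-0.022,0.75],
    [0.212,-0.022,0.75]
  ],
  "delta_rot": [
    [0,0,-0.009],
    [0,0,-0.009],
    [0,0,-0.009]
  ],
  "grip": 0.5
}}

```text
time: 3.1
tool_pos: [503.6, 57.2, 89.0]
tcp_rot: [3.141, -0.006, -3.088]
contact_force: [0.5, -0.7, 0.1]
grip_width: 66.3
finger_force: 0.0
```

Call:
{"api": "send_rows", "payload": {
  "offset": [
    [0,0,0.25],
    [0,0,0.42],
    [0,0,0.515],
    [0,0,0.515]
  ],
  "delta_rot": [
    [0,0,0],
    [0,0,0],
    [0,0,0],
    [0,0,0]
  ]
}}

```text
time: 3.6
tool_pos: [506.6, 56.9, 30.0]
tcp_rot: [3.142, 0.001, -3.088]
contact_force: [0.2, 0.3, 0.6]
grip_width: 45.7
finger_force: 0.0
```

Call:
{"api": "send_rows", "payload": {
  "offset": [
    [0,0,0],
    [0,0,0],
    [0,0,0],
    [0,0,0]
  ],
  "delta_rot": [
    [0,0,0],
    [0,0,0],
    [0,0,0],
    [0,0,0]
  ],
  "grip": 0.1
}}

```text
time: 4.1
tool_pos: [506.5, 56.8, 30.0]
tcp_rot: [-3.142, 0.001, -3.088]
contact_force: [-1.2, -0.3, 5.9]
grip_width: 23.4
finger_force: 29.8
```

Call:
{"api": "send_rows", "payload": {
  "offset": [
    [0,0,-0.15],
    [0,0,-0.35],
    [0,0,-0.35]
  ],
  "delta_rot": [
    [0,0,0],
    [0,0,0],
    [0,0,0]
  ]
}}

```text
time: 4.47
tool_pos: [507.0, 56.8, 72.5]
tcp_rot: [-3.141, 0.003, -3.088]
contact_force: [0.9, -0.1, -1.1]
grip_width: 24.0
finger_force: 29.8
```

Call:
{"api": "send_rows", "payload": {
  "offset": [
    [-0.004,-0.35,0],
    [-0.008,-0.627,0],
    [-0.008,-0.627,0],
    [-0.008,-0.627,0]
  ],
  "delta_rot": [
    [0,0,0.006],
    [0,0,0.006],
    [0,0,0.006],
    [0,0,0.006]
  ]
}}

```text
time: 4.97
tool_pos: [510.4, -17.9, 70.5]
tcp_rot: [3.141, -0.002, -3.126]
contact_force: [-0.8, 0.4, -0.3]
grip_width: 23.6
finger_force: 29.8
```

Call:
{"api": "send_rows", "payload": {
  "offset": [
    [0,0,0.2],
    [0,0,0.38],
    [0,0,0.47],
    [0,0,0.5],
    [0,0,0.505],
    [0,0,0.505]
  ],
  "delta_rot": [
    [0,0,0],
    [0,0,0],
    [0,0,0],
    [0,0,0],
    [0,0,0],
    [0,0,0]
  ]
}}

```text
time: 5.72
tool_pos: [511.5, -18.3, 11.3]
tcp_rot: [-3.141, 0.001, -3.125]
contact_force: [0.3, -0.1, -0.2]
grip_width: 23.9
finger_force: 29.8
```

Call:
{"api": "send_rows", "payload": {
  "offset": [
    [0,0,0],
    [0,0,0],
    [0,0,0]
  ],
  "delta_rot": [
    [0,0,0],
    [0,0,0],
    [0,0,0]
  ],
  "grip": 0.38
}}

```text
time: 6.1
tool_pos: [511.1, -18.3, 10.9]
tcp_rot: [3.142, 0.0, -3.125]
contact_force: [-0.3, -0.9, 0.3]
grip_width: 35.3
finger_force: 0.0
```

Call:
{"api": "send_rows", "payload": {
  "offset": [
    [0,0,-0.3],
    [0,0,-0.7],
    [0,0,-0.9],
    [0.25,0.62,-0.95],
    [0.25,0.62,-0.95]
  ],
  "delta_rot": [
    [0,0,0],
    [0,0,0],
    [0,0,0],
    [0,0,0],
    [0,0,0]
  ]
}}

```text
time: 6.72
tool_pos: [478.5, 57.5, 125.2]
tcp_rot: [3.141, -0.0, -3.124]
contact_force: [0.3, -0.8, -0.2]
grip_width: 34.9
finger_force: 0.0
```

```bash
python3 - <<'E'
from h import *
o=get_obs();print(o['time'],o['tool_pos'],o['tcp_rot'],o['contact_force'])
im=optics.capture('wrist');k=optics.get_calibration('wrist')
P=proj('wrist',[537,53,20],k);print(P)
x0,y0=170,100
cv2.imwrite('pics/w2c.png',cv2.resize(im[y0:y0+180,x0:x0+266,::-1],None,fx=3,fy=3,interpolation=cv2.INTER_CUBIC))
for z in(24,44):
  for d in finder.pinpoint('weight1_center','wrist'): print(np.round(d['uv'],1),round(d['confidence'],2),atz('wrist',d['uv'],z-10,k).round(1))
import json;json.dump({a:(np.array(b).tolist()) for a,b in k.items()},open('k2.json','w'))
E
```

```text
6.725 [478.50506252  57.50557527 125.19925166] [ 3.14107650e+00 -1.14046504e-04 -3.12370561e+00] [ 0.26409738 -0.76235499 -0.1890781 ]
[319.30004659 257.66011889]
[308.8 228.8] 0.64 [508.3  42.   14. ]
[308.8 228.8] 0.64 [500.4  43.1  34. ]
```

View pics/w2c.png

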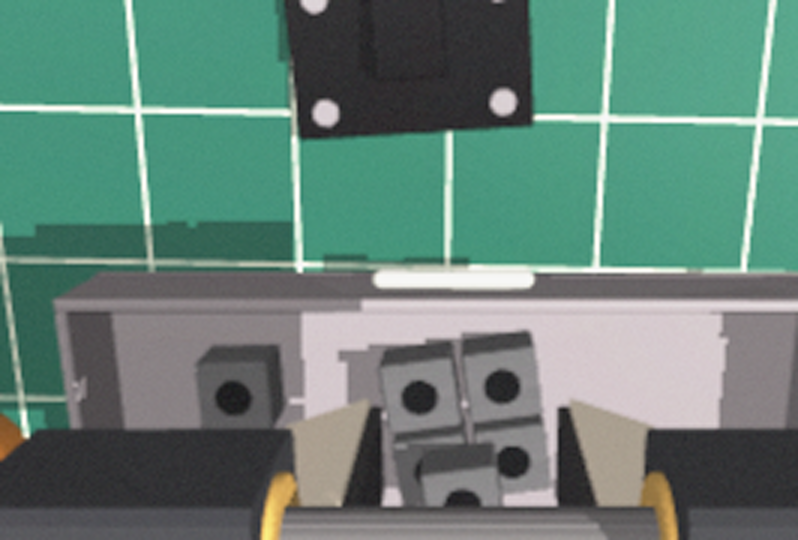

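A landed on the floor at crop (233,398), and the lower four are unmoved. B is still on top at crop (463,497). Now picking B.

Call:
{"api": "send_rows", "payload": {
  "offset": [
    [-0.25,-0.01,0.1],
    [-0.488,-0.02,0.3],
    [-0.488,-0.02,0.45],
    [-0.488,-0.02,0.6],
    [-0.488,-0.02,0.72],
    [-0.488,-0.02,0.79],
    [-0.488,-0.02,0.79]
  ],
  "delta_rot": [
    [0,0,-0.024],
    [0,0,-0.024],
    [0,0,-0.024],
    [0,0,-0.024],
    [0,0,-0.024],
    [0,0,-0.024],
    [0,0,-0.024]
  ],
  "grip": 0.5
}}

```text
time: 7.75
tool_pos: [538.3, 53.9, 29.5]
tcp_rot: [3.141, -0.001, -2.975]
contact_force: [-0.2, 0.1, 0.2]
grip_width: 45.9
finger_force: 0.0
```

Call:
{"api": "send_rows", "payload": {
  "offset": [
    [0,0,0],
    [0,0,0],
    [0,0,0],
    [0,0,0]
  ],
  "delta_rot": [
    [0,0,0],
    [0,0,0],
    [0,0,0],
    [0,0,0]
  ],
  "grip": 0.1
}}

```text
time: 8.25
tool_pos: [538.7, 54.3, 30.4]
tcp_rot: [-3.142, 0.001, -2.974]
contact_force: [-0.4, 0.6, 3.2]
grip_width: 23.6
finger_force: 30.0
```

Call:
{"api": "send_rows", "payload": {
  "offset": [
    [0,0,-0.15],
    [0,0,-0.35],
    [0,0,-0.35]
  ],
  "delta_rot": [
    [0,0,0],
    [0,0,0],
    [0,0,0]
  ]
}}

```text
time: 8.62
tool_pos: [539.5, 54.1, 73.2]
tcp_rot: [-3.141, 0.003, -2.974]
contact_force: [0.4, -0.4, -2.0]
grip_width: 24.0
finger_force: 30.0
```

Call:
{"api": "send_rows", "payload": {
  "offset": [
    [-0.02,-0.35,0],
    [-0.035,-0.615,0],
    [-0.035,-0.615,0],
    [-0.035,-0.615,0]
  ],
  "delta_rot": [
    [0,0,0.012],
    [0,0,0.024],
    [0,0,0.024],
    [0,0,0.024]
  ]
}}

```text
time: 9.12
tool_pos: [554.1, -17.5, 70.9]
tcp_rot: [3.141, -0.002, -3.125]
contact_force: [-0.4, -0.2, -0.0]
grip_width: 23.7
finger_force: 30.0
```

Call:
{"api": "send_rows", "payload": {
  "offset": [
    [0,0,0.2],
    [0,0,0.38],
    [0,0,0.47],
    [0,0,0.5],
    [0,0,0.505],
    [0,0,0.505]
  ],
  "delta_rot": [
    [0,0,0],
    [0,0,0],
    [0,0,0],
    [0,0,0],
    [0,0,0],
    [0,0,0]
  ]
}}

```text
time: 9.88
tool_pos: [555.3, -17.9, 12.0]
tcp_rot: [-3.141, 0.001, -3.125]
contact_force: [0.3, 0.5, -0.6]
grip_width: 23.6
finger_force: 30.0
```

Call:
{"api": "send_rows", "payload": {
  "offset": [
    [0,0,0],
    [0,0,0],
    [0,0,0]
  ],
  "delta_rot": [
    [0,0,0],
    [0,0,0],
    [0,0,0]
  ],
  "grip": 0.38
}}

```text
time: 10.25
tool_pos: [554.9, -17.9, 11.5]
tcp_rot: [3.142, 0.0, -3.125]
contact_force: [0.4, 0.3, -0.1]
grip_width: 35.1
finger_force: 0.0
```

Call:
{"api": "send_rows", "payload": {
  "offset": [
    [0,0,-0.3],
    [0,0,-0.7],
    [0,0,-0.95],
    [0,0.3,-0.95],
    [0,0.58,-0.95],
    [0,0.58,-0.95]
  ],
  "delta_rot": [
    [0,0,0],
    [0,0,0],
    [0,0,0],
    [0,0,0],
    [0,0,0],
    [0,0,0]
  ]
}}

```text
time: 11.0
tool_pos: [553.4, 53.6, 125.5]
tcp_rot: [3.141, 0.0, -3.122]
contact_force: [-0.1, -0.4, 0.1]
grip_width: 35.0
finger_force: 0.0
```

Call:
{"api": "send_rows", "payload": {
  "offset": [
    [0,0,-0.4],
    [0,0,-0.9],
    [0,0,-0.9]
  ],
  "delta_rot": [
    [0,0,0],
    [0,0,0],
    [0,0,0]
  ],
  "grip": 0
}}

```text
time: 11.38
tool_pos: [556.2, 50.8, 238.4]
tcp_rot: [-3.141, 0.01, -3.126]
contact_force: [-0.4, -0.7, -1.2]
grip_width: 9.8
finger_force: 0.0
```

```bash
python3 - <<'E'
from h import *
o=get_obs();print(o['time'],o['tool_pos'],o['tcp_rot'],o['contact_force'])
im=optics.capture('wrist');k=optics.get_calibration('wrist')
cv2.imwrite('pics/w3.png',im[:,:,::-1])
for t in ['lid_hinge','lid_edge']:
  for d in finder.pinpoint(t,'wrist'): print(t,np.round(d['uv'],1),round(d['confidence'],2))
  for c in ('top','scene'):
    optics.capture(c); print(c,[(np.round(d['uv'],1),round(d['confidence'],2)) for d in finder.pinpoint(t,c)])
E
```

```text
11.375 [556.17795116  50.76586287 238.35380135] [-3.14063398  0.01018955 -3.12576062] [-0.3755133  -0.67461918 -1.1581197 ]
lid_hinge [327.5 213.4] 0.61
top []
scene [(array([319.3, 212.7]), 0.71)]
lid_edge [328.4 317.8] 0.55
top []
scene [(array([302.8, 205.9]), 0.62), (array([310.9, 179. ]), 0.4)]
```

View pics/w3.png

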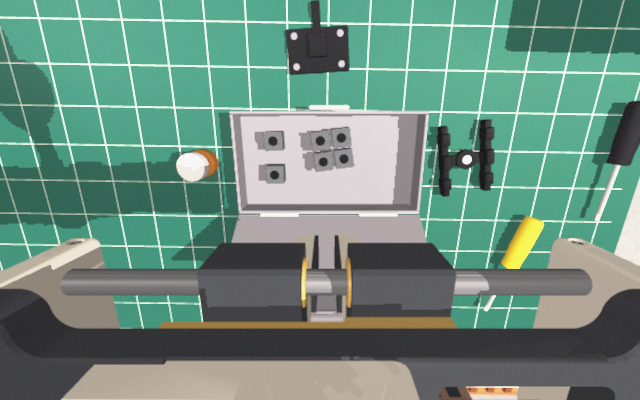

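All six weights now lie in one layer: (272,140), (274,174), (320,140), (341,137), (322,160) and (344,158). Next I estimate the lid angle.

```bash
python3 - <<'E'
from h import *
im=optics.capture('scene');
for y,uv in [(173,(141/4.5+220,75/4+140)),(-67,(562/4.5+220,65/4+140))]:
    best=[]
    for th in np.arange(1.6,2.35,.05):
        P=np.array([602+(-.014)*(y-53)-145*np.cos(th),y,36+145*np.sin(th)]);q=proj('top',P);best.append((round(th,2),(q-uv).round(1).tolist(),proj('scene',P).round(0).tolist()))
    print(*best[6:],sep='\n')
cv2.imwrite('pics/s1.png',cv2.resize(im[165:260,255:395,::-1],None,fx=5,fy=5,interpolation=cv2.INTER_CUBIC))
E
```

```text
(np.float64(1.9), [-0.7, 10.5], [330.0, 224.0])
(np.float64(1.95), [-0.5, 8.0], [328.0, 226.0])
(np.float64(2.0), [-0.4, 5.6], [326.0, 227.0])
(np.float64(2.05), [-0.2, 3.4], [324.0, 229.0])
(np.float64(2.1), [-0.0, 1.2], [322.0, 230.0])
(np.float64(2.15), [0.2, -0.9], [320.0, 232.0])
(np.float64(2.2), [0.4, -2.8], [319.0, 234.0])
(np.float64(2.25), [0.6, -4.6], [317.0, 236.0])
(np.float64(2.3), [0.8, -6.3], [315.0, 237.0])
(np.float64(1.9), [1.5, 10.3], [287.0, 169.0])
(np.float64(1.95), [1.4, 7.8], [285.0, 170.0])
(np.float64(2.0), [1.3, 5.4], [283.0, 172.0])
(np.float64(2.05), [1.2, 3.2], [282.0, 173.0])
(np.float64(2.1), [1.0, 1.0], [280.0, 175.0])
(np.float64(2.15), [0.9, -1.0], [278.0, 176.0])
(np.float64(2.2), [0.7, -3.0], [277.0, 178.0])
(np.float64(2.25), [0.6, -4.8], [275.0, 180.0])
(np.float64(2.3), [0.5, -6.4], [274.0, 181.0])
```

View pics/s1.png

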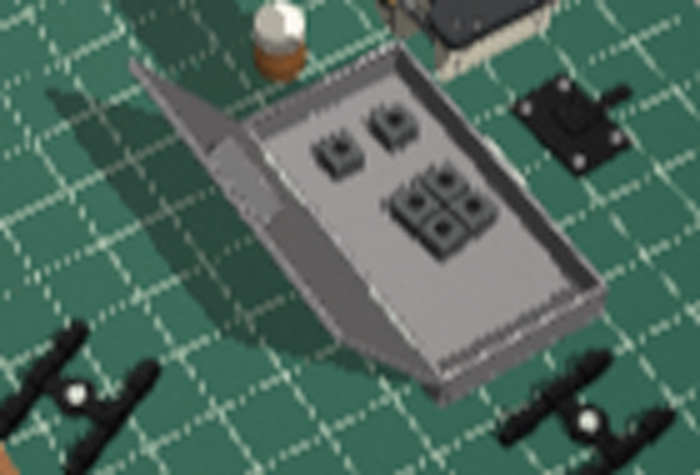

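The scene shows six separate blocks and a lid angle of about 2.12. I'll go behind the lid with closed fingers.

Call:
{"api": "send_rows", "payload": {
  "offset": [
    [-0.33,0,0],
    [-0.66,0,0],
    [-0.66,0,0]
  ],
  "delta_rot": [
    [0,0,0],
    [0,0,0],
    [0,0,0]
  ]
}}

```text
time: 12.35
tool_pos: [634.3, 52.9, 231.9]
tcp_rot: [3.141, -0.001, -3.125]
contact_force: [-0.9, -0.5, -0.6]
grip_width: 0.7
finger_force: 0.0
```

Call:
{"api": "send_rows", "payload": {
  "offset": [
    [-0.33,0,0],
    [-0.67,0,0],
    [-0.67,0,0],
    [-0.67,0,0]
  ],
  "delta_rot": [
    [0,0,0],
    [0,0,0],
    [0,0,0],
    [0,0,0]
  ]
}}

```text
time: 12.85
tool_pos: [712.2, 54.4, 233.1]
tcp_rot: [3.141, -0.001, -3.125]
contact_force: [1.2, -0.3, 0.3]
grip_width: 0.5
finger_force: 0.0
```

Call:
{"api": "send_rows", "payload": {
  "offset": [
    [0,0,0.3],
    [0,0,0.6],
    [0,0,0.85],
    [0,0,0.92],
    [0,0,0.92]
  ],
  "delta_rot": [
    [0,0,0],
    [0,0,0],
    [0,0,0],
    [0,0,0],
    [0,0,0]
  ]
}}

```text
time: 13.48
tool_pos: [712.9, 54.4, 124.0]
tcp_rot: [3.142, 0.001, -3.125]
contact_force: [-0.1, -0.3, -0.2]
grip_width: 0.8
finger_force: 0.0
```

Call:
{"api": "send_rows", "payload": {
  "offset": [
    [0.08,0,0],
    [0.14,0,0],
    [0.18,0,0],
    [0.22,0,0],
    [0.26,0,-0.02],
    [0.3,0,-0.04],
    [0.34,0,-0.06],
    [0.38,0,-0.08]
  ],
  "delta_rot": [
    [0,0,0],
    [0,0,0],
    [0,0,0],
    [0,0,0],
    [0,0,0],
    [0,0,0],
    [0,0,0],
    [0,0,0]
  ]
}}

```text
time: 14.48
tool_pos: [667.2, 53.5, 132.5]
tcp_rot: [3.142, -0.001, -3.125]
contact_force: [2.5, -0.6, 0.8]
grip_width: 0.5
finger_force: 1.0
```

Call:
{"api": "send_rows", "payload": {
  "offset": [
    [0.05,0,-0.02],
    [0.1,0,-0.04],
    [0.15,0,-0.06],
    [0.2,0,-0.08],
    [0.25,0,-0.1],
    [0.3,0,-0.12]
  ],
  "delta_rot": [
    [0,0,0],
    [0,0,0],
    [0,0,0],
    [0,0,0],
    [0,0,0],
    [0,0,0]
  ]
}}

```text
time: 15.22
tool_pos: [631.2, 53.0, 147.1]
tcp_rot: [3.141, -0.0, -3.125]
contact_force: [1.2, -0.2, -0.7]
grip_width: 0.0
finger_force: 0.6
```

Call:
{"api": "send_rows", "payload": {
  "offset": [
    [0.058,0,-0.058],
    [0.112,0,-0.108],
    [0.167,0,-0.117],
    [0.225,0,-0.117],
    [0.29,0,-0.108],
    [0.362,0,-0.098],
    [0.425,0,-0.083],
    [0.49,0,-0.064]
  ],
  "delta_rot": [
    [0,0,0],
    [0,0,0],
    [0,0,0],
    [0,0,0],
    [0,0,0],
    [0,0,0],
    [0,0,0],
    [0,0,0]
  ]
}}

```text
time: 16.23
tool_pos: [572.3, 52.0, 154.4]
tcp_rot: [3.141, -0.0, -3.125]
contact_force: [1.5, 0.1, 0.4]
grip_width: 0.5
finger_force: 0.6
```

Call:
{"api": "send_rows", "payload": {
  "offset": [
    [0.05,0,0.018],
    [0.1,0,0.04],
    [0.146,0,0.062],
    [0.192,0,0.086],
    [0.235,0,0.114],
    [0.278,0,0.143],
    [0.32,0,0.175],
    [0.36,0,0.208]
  ],
  "delta_rot": [
    [0,0,0],
    [0,0,0],
    [0,0,0],
    [0,0,0],
    [0,0,0],
    [0,0,0],
    [0,0,0],
    [0,0,0]
  ]
}}

```text
time: 17.23
tool_pos: [529.3, 51.3, 129.3]
tcp_rot: [3.142, -0.0, -3.125]
contact_force: [0.3, 0.0, 0.7]
grip_width: 0.3
finger_force: 0.4
```

```bash
python3 - <<'E'
from h import *
o=get_obs();print(o['time'],o['tool_pos'],o['contact_force'])
im=optics.capture('scene')
for y in(173,-67):
    print([(th,proj('scene',np.array([602-.014*(y-53)-145*np.cos(th),y,36+145*np.sin(th)])).round(0).tolist()) for th in (.7,.8,.9,1.,1.2)])
cv2.imwrite('pics/s2.png',cv2.resize(im[145:265,255:395,::-1],None,fx=5,fy=5,interpolation=cv2.INTER_CUBIC))
E
```

```text
17.225 [529.33477266  51.30503101 129.33296868] [0.31619235 0.01979189 0.68974115]
[(0.7, [373.0, 208.0]), (0.8, [371.0, 208.0]), (0.9, [368.0, 208.0]), (1.0, [365.0, 208.0]), (1.2, [358.0, 209.0])]
[(0.7, [330.0, 157.0]), (0.8, [327.0, 156.0]), (0.9, [324.0, 156.0]), (1.0, [321.0, 155.0]), (1.2, [314.0, 156.0])]
```

View pics/s2.png

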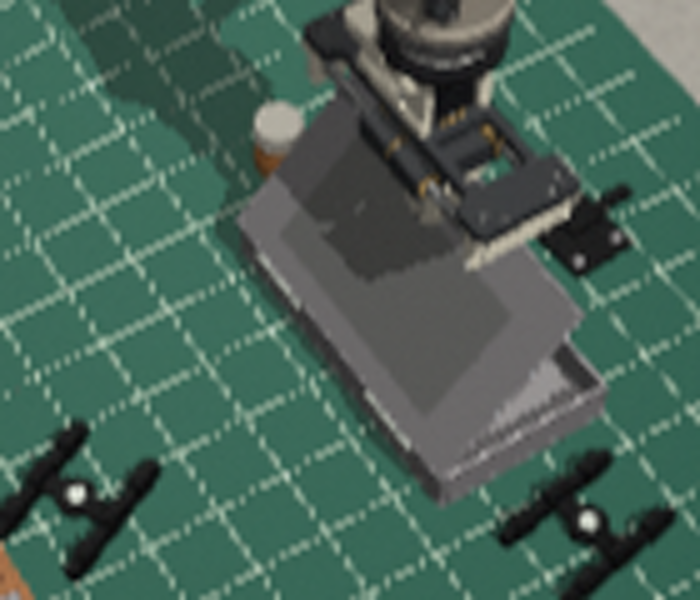

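Call:
{"api": "send_rows", "payload": {
  "offset": [
    [0.05,0,0.038],
    [0.094,0,0.083],
    [0.134,0,0.132],
    [0.17,0,0.182],
    [0.205,0,0.235],
    [0.236,0,0.288],
    [0.264,0,0.345],
    [0.288,0,0.402]
  ],
  "delta_rot": [
    [0,0,0],
    [0,0,0],
    [0,0,0],
    [0,0,0],
    [0,0,0],
    [0,0,0],
    [0,0,0],
    [0,0,0]
  ]
}}

```text
time: 18.27
tool_pos: [494.9, 50.7, 80.9]
tcp_rot: [3.142, -0.0, -3.125]
contact_force: [-0.8, -0.1, 0.8]
grip_width: 0.2
finger_force: 0.3
```

Call:
{"api": "send_rows", "payload": {
  "offset": [
    [0.018,0,0.049],
    [0.03,0,0.089],
    [0.04,0,0.13],
    [0.048,0,0.16],
    [0.054,0,0.19],
    [0.058,0,0.21],
    [0.06,0,0.23],
    [0.061,0,0.242]
  ],
  "delta_rot": [
    [0,0,0],
    [0,0,0],
    [0,0,0],
    [0,0,0],
    [0,0,0],
    [0,0,0],
    [0,0,0],
    [0,0,0]
  ]
}}

```text
time: 19.27
tool_pos: [487.8, 50.6, 52.2]
tcp_rot: [3.142, -0.0, -3.125]
contact_force: [-0.1, 0.3, 0.7]
grip_width: 0.4
finger_force: 0.2
```

Call:
{"api": "send_rows", "payload": {
  "offset": [
    [0,0,-0.08],
    [0.1,0.012,-0.08],
    [0.173,0.023,-0.08],
    [0.173,0.023,-0.08],
    [0.173,0.023,-0.03],
    [0.173,0.023,0],
    [0.173,0.023,0.01],
    [0.173,0.023,0.015]
  ],
  "delta_rot": [
    [0,0,0],
    [0,0,0],
    [0,0,0],
    [0,0,0],
    [0,0,0],
    [0,0,0],
    [0,0,0],
    [0,0,0]
  ]
}}

```text
time: 20.27
tool_pos: [467.1, 53.0, 51.0]
tcp_rot: [3.142, -0.0, -3.125]
contact_force: [-2.1, -0.3, 11.9]
grip_width: 0.4
finger_force: 5.5
```

Call:
{"api": "send_rows", "payload": {
  "offset": [
    [0,0,0.005],
    [0,0,0.01],
    [0,0,0.014],
    [0,0,0.018]
  ],
  "delta_rot": [
    [0,0,0],
    [0,0,0],
    [0,0,0],
    [0,0,0]
  ]
}}

```text
time: 20.78
tool_pos: [466.8, 53.0, 48.4]
tcp_rot: [3.142, -0.001, -3.125]
contact_force: [-2.6, 0.3, 4.6]
grip_width: 0.3
finger_force: 2.3
```

Call:
{"api": "send_rows", "payload": {
  "offset": [
    [0,0,0.006],
    [0,0,0.012],
    [0,0,0.018],
    [0,0,0.024]
  ],
  "delta_rot": [
    [0,0,0],
    [0,0,0],
    [0,0,0],
    [0,0,0]
  ]
}}

```text
time: 21.28
tool_pos: [467.1, 53.1, 45.4]
tcp_rot: [3.141, 0.0, -3.125]
contact_force: [-1.2, 0.8, 1.4]
grip_width: 0.5
finger_force: 0.8
```

Call:
{"api": "send_rows", "payload": {
  "offset": [
    [0,0,0.006],
    [0,0,0.012],
    [0,0,0.018],
    [0,0,0.022]
  ],
  "delta_rot": [
    [0,0,0],
    [0,0,0],
    [0,0,0],
    [0,0,0]
  ]
}}

```text
time: 21.78
tool_pos: [467.1, 53.0, 42.8]
tcp_rot: [3.142, 0.0, -3.125]
contact_force: [-0.0, 0.4, 0.9]
grip_width: 0.1
finger_force: 0.0
```

Call:
{"api": "send_rows", "payload": {
  "offset": [
    [0,0,0.004],
    [0,0,0.008],
    [0,0,0.012],
    [0,0,0.012]
  ],
  "delta_rot": [
    [0,0,0],
    [0,0,0],
    [0,0,0],
    [0,0,0]
  ]
}}

```text
time: 22.28
tool_pos: [467.2, 53.1, 42.4]
tcp_rot: [-3.142, 0.001, -3.125]
contact_force: [-2.9, 0.6, 12.1]
grip_width: 0.5
finger_force: 6.0
```

Firm contact at z about 42, which is the shut height. I'll back off and check.

Call:
{"api": "send_rows", "payload": {
  "offset": [
    [0,0,-0.05],
    [0,0,-0.3],
    [0,0,-0.7],
    [0,0,-1],
    [0,0,-1]
  ],
  "delta_rot": [
    [0,0,0],
    [0,0,0],
    [0,0,0],
    [0,0,0],
    [0,0,0]
  ]
}}

```text
time: 22.9
tool_pos: [468.7, 53.0, 164.1]
tcp_rot: [-3.141, 0.006, -3.125]
contact_force: [0.4, -0.2, -0.3]
grip_width: 0.3
finger_force: 0.0
```

Call:
{"api": "send_rows", "payload": {
  "offset": [
    [0.2,0,-0.2],
    [0.5,0,-0.5],
    [0.5,0,-0.5],
    [0.5,0,-0.5]
  ],
  "delta_rot": [
    [0,0,0],
    [0,0,0],
    [0,0,0],
    [0,0,0]
  ]
}}

```text
time: 23.4
tool_pos: [407.1, 52.0, 220.5]
tcp_rot: [3.141, -0.001, -3.125]
contact_force: [-0.7, 0.7, -0.7]
grip_width: 0.8
finger_force: 0.0
```

```bash
python3 - <<'E'
from h import *
o=get_obs();print(o['time'],o['tool_pos'],o['contact_force'])
im=optics.capture('wrist');k=optics.get_calibration('wrist');s=optics.capture('scene')
for c,kk in (('wrist',k),('scene',None)):
  for th in (0,.03,.06): print(c,th,[proj(c,[602-.014*(y-53)-145*np.cos(th)+6*np.sin(th),y,42+145*np.sin(th)],kk).round(1).tolist() for y in (173,-67)])
a=cv2.resize(s[150:260,265:395,::-1],(600,508),interpolation=cv2.INTER_CUBIC)
b=cv2.resize(im[:,:,::-1],(200,125));a[:125,400:]=b
cv2.imwrite('pics/s3.png',a);cv2.imwrite('pics/w4.png',im[:,:,::-1])
E
```

```text
23.4 [407.09568907  52.04295363 220.49632749] [-0.72149046  0.65177476 -0.68280456]
wrist 0 [[421.7, 224.7], [229.8, 224.3]]
wrist 0.03 [[422.8, 226.1], [228.7, 225.7]]
wrist 0.06 [[423.9, 227.6], [227.6, 227.2]]
scene 0 [[379.6, 218.6], [337.5, 169.2]]
scene 0.03 [[379.6, 217.9], [337.5, 168.5]]
scene 0.06 [[379.7, 217.2], [337.5, 167.7]]
```

View pics/s3.png

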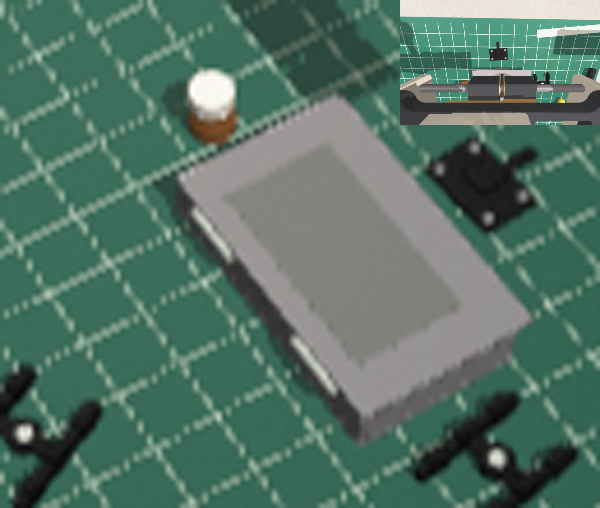

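The lid is flat, with its corner at (380,219), matching the predicted position for angle 0. The neighbouring objects are undisturbed.

```bash
python3 -c "
from plant import ticket;print(ticket.close_job())"
```

```text
the job is handed in; nothing more can be done
None
```

I handed the job in at about 23.5 s: the weights lie in one layer, the lid was lowered slowly and pressed fully shut past its catch, the highest push I read was about 12 N, and nothing else on the bench was touched.

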